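# Sort drawn and spent irrigation syringes at the dental practice bench

### The job

Clear the two syringes off the blue mat: lay the one with its plunger pulled out in the shallow white tray, and the one with its plunger pushed in in the deeper dark steel tub. Each should lie flat on the floor of its container, with the plungers left as they are; set them down, do not drop them from a height.

Things in the scene. Friction and masses are not known exactly. Their poses are not given: they have to be found in the camera images.
- syringe_1_mid (a point): barrel centre of a loose clear syringe (42 g) lying flat along its own x, z up: barrel 22 mm diameter, 100 long, this point 11 mm above its support (at first a 2 mm mat); at the rear (-x) a flange 36 wide, 22 high and the white plunger rod, whose 21 mm thumb disc ends 62 mm plus the plunger value behind this point; at +x an 8 mm thick nozzle ending 70 mm ahead. Grasp the barrel across its axis.
- plunger_1 (a joint): value in m: how far the plunger of syringe_1 is pulled out of its barrel, 0 fully in (thumb disc about 12 mm behind the flange) to 0.06 fully out. At the start it is under 0.006 on one syringe (pushed in), over 0.044 on the other (pulled out). It stays where it is against about 3 N.
- syringe_2_mid (a point): barrel centre of a loose clear syringe (42 g) lying flat along its own x, z up: barrel 22 mm diameter, 100 long, this point 11 mm above its support (at first a 2 mm mat); at the rear (-x) a flange 36 wide, 22 high and the white plunger rod, whose 21 mm thumb disc ends 62 mm plus the plunger value behind this point; at +x an 8 mm thick nozzle ending 70 mm ahead. Grasp the barrel across its axis.
- plunger_2 (a joint): value in m: how far the plunger of syringe_2 is pulled out of its barrel, 0 fully in (thumb disc about 12 mm behind the flange) to 0.06 fully out. At the start it is under 0.006 on one syringe (pushed in), over 0.044 on the other (pulled out). It stays where it is against about 3 N.
- tray: fixed shallow white open tray, outside 260 mm along its x, 170 mm along its y, 20 mm high, walls and floor 3 mm. Origin at the centre of its underside, on the work surface; z up. A pulled-out syringe fits lengthwise (along x), not crosswise.
- tub: fixed open dark steel tub, outside 220 mm along its x, 160 mm along its y, 50 mm high, walls and floor 3 mm. Origin at the centre of its underside, on the work surface; z up. Lay a syringe lengthwise (along x).

How it is judged:
By the outcome, as a careful person would: the job done as asked, in the order asked, and still so for the second after the job is handed in, with the robot touching nothing.
It also fails if it takes over 58 s, if anything falls off the work surface, if the arm or the gripper's body presses on something with over 40 N, if the wrist force passes 120 N, or if a joint passes its speed limit or range.

### The arm

A 7-joint arm with a two-finger parallel gripper is mounted at the origin on the work surface. World frame = base frame: x ahead of the robot, y to its left, z up, the work surface at z = 0. Lengths are in m, angles in rad, forces in N, time in s.
With the tool pointing down it reaches from about 0.4 to 0.85 m from the base axis. Payload 6.9 kg.
Tool frame: the origin (TCP) lies at the very end of the fingers, on their centre line; the grasp point (between the pads) lies 19 mm behind it; z points along the fingers, y is the direction in which the jaws open and shut (so a half turn about z gives the same grasp; the last joint's range is limited). The gripper opens to 85 mm and grips with 20 to 120 N. Pads are 22 mm wide; open, the fingers measure 114 mm over their backs; the gripper's body (76 mm by 85 mm) begins 54 mm behind the grasp point. The pads swing forward as they close: fully open they stand 13 mm farther back than shut.
Start: joints at [-1.212, 0.507, -0.238, 1.5, 0.126, 1.149, -0.155], TCP at [0.156, 0.605, 0.231] pointing down, gripper open.
Joint ranges: [-3.08, 3.08], [-0.24, 2.05], [-1.43, 1.35], [0, 2.5], [-1.52, 4.66], [0.17, 1.96], [-2.89, 2.89]. Speed limits (rad/s): [2.39, 2.39, 3.14, 3.14, 3.14, 3.14, 3.14].

### API

Orientations are given as a rotation vector (axis times angle).
In Python, from station import manip gives the robot as it stands.
- The arm moves only by the shell command python3 -m pendant 'ROWS' [FORCE]. ROWS is JSON, a list of rows, each a list of 3 entries, a list of its own where there are three numbers: the gripper command: -1 is fully open, 1 is shut, values between are in proportion, then the shift along the world's x, y, z in m, then the turn about the world's z in degrees. A call has 1 to 12 rows; each row is the pose to reach, as a shift and turn from the pose commanded when the call began; what a row does not reach only later rows make up. A row lasts 1/10 s, in which the tool goes at most 50 mm and 8.59 degrees, less where a joint would pass 70% of its speed; a pose out of reach is approached as far as the arm can. A call with a gripper value outside its range is refused whole. The fingers move at their own pace and stop on an object; FORCE is the grip in N (left out, the last holds). Time passes only in rows, so rows that repeat a pose let the fingers close. It gives the time, the measured TCP pose, the force and the opening at its end, in the units of the state.
- manip.sense(): the state, without advancing time (a new reading comes with each control period).
- manip.read_camera(name): name is "scene" or "top"; returns the picture (420x560x3 uint8, red, green, blue); there is no depth.
- manip.camera_info(name): a dict with "fx", "fy", "cx", "cy" (pixels), "pose" (4x4, takes a point from camera to world coordinates). Camera axes: x right, y down, z forward; pixel columns grow to the right and rows downward; lengths in m; the calibration is good to about 2 mm. A picture is of the moment at which its call begins. camera_info takes no time and is no camera call.
- manip.job_done(): hands the job in, once; it reports no verdict.
Trained networks look in the newest picture that a camera, given by its name, has taken for a name from the list of things; names that differ only in an ending like _2 or _b are one class to them, and where a whole thing is asked for, a point or a joint stands for the part that bears it (a point fixed in the world has none). Each returns a list of dicts, best first, with "conf" (0 to 1); they miss things now and then, are a little off and sometimes report something else, mostly with a low value. They report only what shows in the picture. A call takes as long as a camera call.
- manip.recognise(camera, thing): "extent" ([left, top, right, bottom] in pixels, round what is visible of it).
The state is a dict: "t": time; "qpos": joint angles; "qvel": joint speeds; "joint_torque": joint torques, N m; "position": TCP position; "eef_rot": TCP orientation; "contact_force": force on the tool from outside, world axes, zero at the start; "moment": the same for the moment, N m; "opening": finger opening in m.
Only numpy, scipy, OpenCV 4.12 (cv2) and the standard library are available. Lean on these libraries where they do the work, as an engineer would, in place of code of your own. Each camera call takes 0.05 s, during which the arm holds its last target. There are 200 camera calls.

## Working session

There is one attempt and no reset: what is moved stays moved. The work goes in short steps, Python scripts to look and compute and a shell command to move; the robot and the scene stay as the last step left them, time stands still between calls to the robot, and variables do not carry over. Pictures are saved under pics/ and viewed, about 8 in all and at most 12, crops included, and the job is handed in when it is done.

```bash
mkdir -p pics
python3 - <<'E'
from station import manip as m
import cv2,numpy as np
for c in("top","scene"):
    cv2.imwrite(f"pics/{c}0.png",cv2.cvtColor(m.read_camera(c),cv2.COLOR_RGB2BGR))
    for n in("syringe_1_mid","plunger_1","tray","tub"): print(c,n,[(d['extent'],round(d['conf'],2)) for d in m.recognise(c,n)])
    print({k:np.round(v,3).tolist() for k,v in m.camera_info(c).items()})
s=m.sense();print({k:np.round(s[k],3).tolist() for k in("t","position","eef_rot","opening","qpos")})
E
```

```text
top syringe_1_mid [([294.4, 183.8, 313.1, 245.1], 0.6)]
top plunger_1 [([308.1, 223.6, 313.0, 244.0], 0.41)]
top tray [([102.8, 178.6, 181.5, 284.9], 0.87)]
top tub [([367.7, 190.9, 449.4, 286.9], 0.65)]
{'fx': 379.085, 'fy': 379.085, 'cx': 276.155, 'cy': 211.971, 'pose': [[-0.033, -0.973, 0.229, 0.317], [-0.999, 0.033, -0.004, 0.008], [-0.003, -0.229, -0.973, 0.981], [0.0, 0.0, 0.0, 1.0]]}
scene syringe_1_mid [([223.6, 189.6, 261.4, 241.4], 0.72)]
scene plunger_1 [([249.2, 186.7, 262.7, 202.3], 0.46)]
scene tray [([358.4, 234.9, 469.8, 368.3], 0.82)]
scene tub [([136.2, 119.0, 233.8, 194.9], 0.63)]
{'fx': 380.054, 'fy': 380.054, 'cx': 277.092, 'cy': 215.848, 'pose': [[-0.561, 0.624, -0.545, 1.005], [0.828, 0.417, -0.375, 0.347], [-0.007, -0.661, -0.75, 0.706], [0.0, 0.0, 0.0, 1.0]]}
{'t': 0.5, 'position': [0.156, 0.605, 0.231], 'eef_rot': [-0.396, -3.117, 0.0], 'opening': 0.086, 'qpos': [-1.213, 0.508, -0.238, 1.5, 0.126, 1.149, -0.155]}
```

View pics/top0.png

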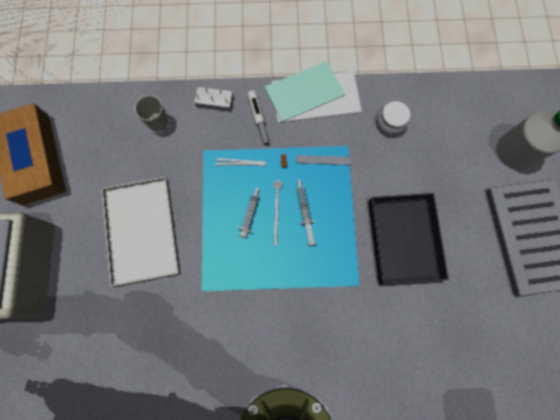

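View pics/scene0.png

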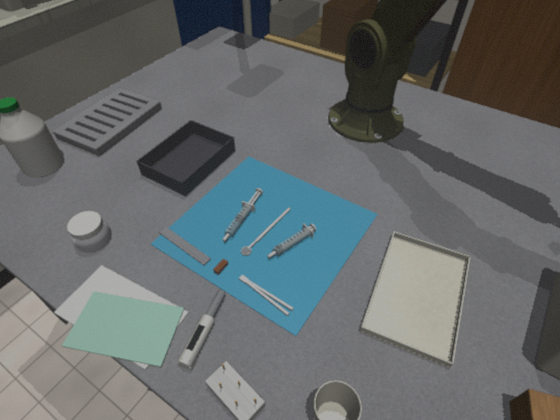

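The top view shows the tray at about (141,232), the tub at (408,239), the pushed-in syringe at (250,212) and the pulled-out one at (306,212). A swab lies between the two syringes. I'll zoom in next.

```bash
cat > h.py <<'E'
from station import manip as m
import cv2,numpy as np
def pix2w(c,uv,z):
    i=m.camera_info(c);P=np.array(i['pose']);d=P[:3,:3]@[(uv[0]-i['cx'])/i['fx'],(uv[1]-i['cy'])/i['fy'],1]
    return P[:3,3]+d*(z-P[2,3])/d[2]
def w2pix(c,p):
    i=m.camera_info(c);P=np.array(i['pose']);q=P[:3,:3].T@(np.array(p)-P[:3,3])
    return np.array([i['fx']*q[0]/q[2]+i['cx'],i['fy']*q[1]/q[2]+i['cy']])
def crop(im,x0,y0,x1,y1,s):
    return cv2.cvtColor(cv2.resize(im[y0:y1,x0:x1],None,fx=s,fy=s,interpolation=cv2.INTER_CUBIC),cv2.COLOR_RGB2BGR)
E
python3 - <<'E'
from h import *
a=crop(m.read_camera("top"),225,170,325,255,7)
for k in range(0,100,10):
    cv2.putText(a,str(225+k),(k*7,10),0,.35,(0,0,0));cv2.line(a,(k*7,12),(k*7,20),0)
for k in range(0,85,10): cv2.putText(a,str(170+k),(0,k*7+4),0,.35,(0,0,0));cv2.line(a,(25,k*7),(35,k*7),0)
cv2.imwrite("pics/c1.png",a)
E
```

```text
(no output)
```

View pics/c1.png

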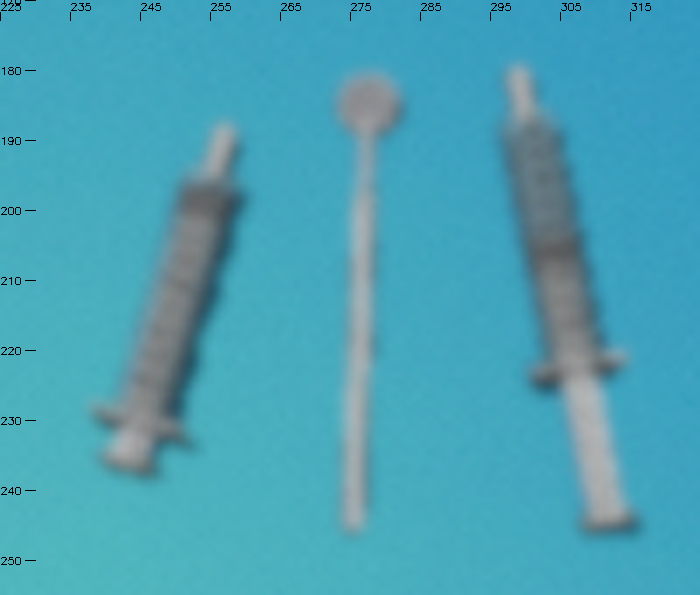

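Run:
```python
from h import *
for n,(tip,disc,fl) in dict(out=((298.4,179.3),(311.9,244.6),(307.1,222.4)),inn=((257,187.5),(242.9,236.5),(245,229.9))).items():
    t=pix2w("top",tip,.013);d=pix2w("top",disc,.013);f=pix2w("top",fl,.013)
    u=(t-d)/np.linalg.norm(t-d);print(n,np.linalg.norm(t-d),np.linalg.norm(t-f),'mid',np.round(t-.07*u,4),'flmid',np.round(f+.05*u,4),'yaw',np.degrees(np.arctan2(u[1],u[0])))
R=lambda px:np.round([pix2w("top",p,z)[:2] for p,z in px],3).tolist()
im=m.read_camera("top")
# scene cross-check of boxes
cv2.imwrite("pics/trays.png",np.hstack([crop(im,95,170,190,295,4),crop(im,360,180,455,305,4)]))
```

```text
out 0.178939201731227 0.11962750487791612 mid [ 0.5634 -0.0693  0.013 ] flmid [ 0.5637 -0.0687  0.013 ] yaw 8.508295064412408
inn 0.13658864127303205 0.1185358702857499 mid [0.5465 0.0724 0.013 ] flmid [0.5477 0.0715 0.013 ] yaw -16.709708977702583
```

View pics/trays.png

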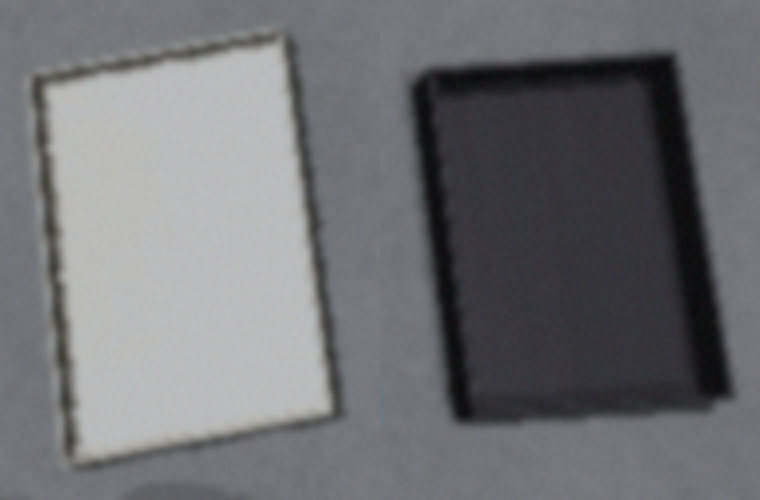

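Run:
```python
from h import *
for n,C,o,z in (("tray",[(32,78),(287,33),(342,413),(70,463)],(95,170),.02),("tub",[(35,75),(295,55),(352,397),(77,418)],(360,180),.05)):
    w=np.array([pix2w("top",np.array(c)/4+o,z) for c in C])
    u=w[0]+w[1]-w[2]-w[3]; v=w[0]-w[1]+w[3]-w[2]
    print(n,w.mean(0).round(4),'L',np.linalg.norm(u)/2,'W',np.linalg.norm(v)/2,'yaw',np.degrees(np.arctan2(u[1],u[0])),np.degrees(np.arctan2(v[1],v[0]))-90)
    print(w.round(3).tolist())
from scipy.spatial.transform import Rotation as R
print(R.from_rotvec(m.sense()['eef_rot']).as_matrix().round(3))
```

```text
tray [0.5066 0.3543 0.02  ] L 0.2552216255822127 W 0.1701348123598172 yaw 9.514006270845387 8.57255972785903
[[0.62, 0.459, 0.02], [0.645, 0.292, 0.02], [0.393, 0.249, 0.02], [0.368, 0.418, 0.02]]
tub [ 0.459  -0.3192  0.05  ] L 0.2149519426708223 W 0.16702298390744727 yaw 1.7459735606932094 2.479635211744366
[[0.563, -0.233, 0.05], [0.57, -0.399, 0.05], [0.355, -0.406, 0.05], [0.348, -0.239, 0.05]]
[[-0.968  0.25  -0.   ]
 [ 0.25   0.968 -0.   ]
 [ 0.    -0.    -1.   ]]
```

The tray centre is about (0.507, 0.354) with yaw 9°, and the tub centre is about (0.459, -0.319) with yaw 2°. The pulled-out syringe is at (0.563, -0.069) with yaw 8.5°. The pushed-in one is at (0.547, 0.072) with yaw -16.7°.

```bash
python3 -m pendant '[[-0.2,[0.294,-0.255,-0.03],23],[-0.2,[0.294,-0.255,-0.03],23],[-0.2,[0.294,-0.255,-0.03],23],[-0.2,[0.294,-0.255,-0.03],23],[-0.2,[0.294,-0.255,-0.03],23],[-0.2,[0.294,-0.255,-0.03],23],[-0.2,[0.294,-0.255,-0.03],23],[-0.2,[0.294,-0.255,-0.03],23],[-0.2,[0.407,-0.674,-0.08],23],[-0.2,[0.407,-0.674,-0.08],23],[-0.2,[0.407,-0.674,-0.08],23],[-0.2,[0.407,-0.674,-0.08],23]]' 25
```

```text
t: 1.8
position: [0.5025, 0.1564, 0.1784]
eef_rot: [-0.233, 3.132, 0.0]
contact_force: [1.1, -0.2, 0.4]
opening: 0.0508
```

```bash
python3 -m pendant '[[-0.2,[0.06,-0.225,-0.078],0],[-0.2,[0.06,-0.225,-0.078],0],[-0.2,[0.06,-0.225,-0.078],0],[-0.2,[0.06,-0.225,-0.078],0],[-0.2,[0.06,-0.225,-0.078],0],[-0.2,[0.06,-0.225,-0.078],0],[-0.2,[0.06,-0.225,-0.078],0],[-0.2,[0.06,-0.225,-0.078],0]]'
python3 - <<'E'
from h import *
a=crop(m.read_camera("top"),250,160,350,260,5);b=crop(m.read_camera("scene"),190,140,310,260,4)
cv2.imwrite("pics/g1.png",np.hstack([a[:480,:400],b[:480,:400]]))
print(w2pix("scene",m.sense()['position']))
E
```

```text
t: 2.6
position: [0.5622, -0.0652, 0.1007]
eef_rot: [-0.235, 3.132, 0.001]
contact_force: [-1.1, -0.5, -1.0]
opening: 0.0509
[237.27546991 194.15010253]
```

View pics/g1.png

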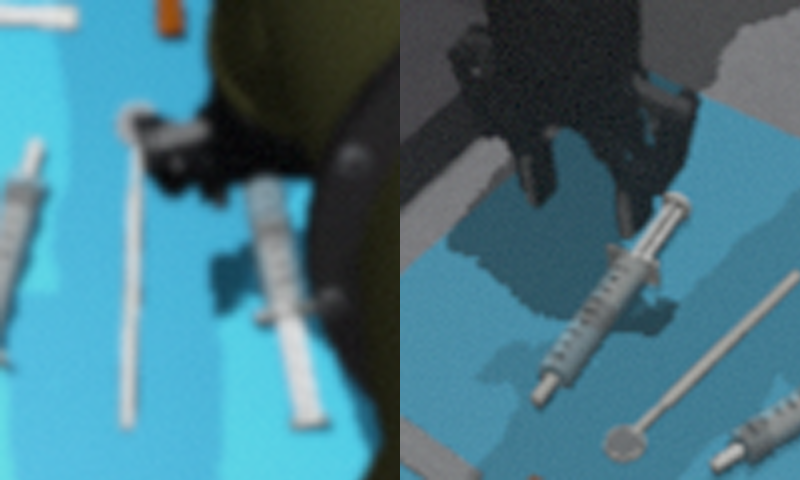

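The gripper sits above the syringe with the jaws straddling it. In the scene view the nozzle tip is at about (224.5,239.5), the flange at (248,207) and the disc at (259.5,190). I'll check these against the top-view estimate.

Run:
```python
from h import *
t=pix2w("scene",(224.5,239.5),.013);d=pix2w("scene",(259.5,190),.013)
u=(t-d)/np.linalg.norm(t-d);print(t-.07*u,np.linalg.norm(t-d),np.degrees(np.arctan2(u[1],u[0])))
t=pix2w("scene",(190+(715-400)/4,140+466/4),.013);print(t)
```

```text
[ 0.56090809 -0.06949154  0.013     ] 0.17819218412118545 8.937912066687916
[0.61236721 0.0534798  0.013     ]
```

```bash
python3 -m pendant '[[-0.2,[-0.003,-0.004,-0.04],0],[-0.2,[-0.003,-0.004,-0.07],0],[-0.2,[-0.003,-0.004,-0.085],0],[-0.2,[-0.003,-0.004,-0.095],0],[-0.2,[-0.003,-0.004,-0.095],0],[0.3,[-0.003,-0.004,-0.095],0],[1,[-0.003,-0.004,-0.095],0],[1,[-0.003,-0.004,-0.095],0],[1,[-0.003,-0.004,-0.095],0],[1,[-0.003,-0.004,-0.095],0]]' 25
```

```text
t: 3.7
position: [0.56, -0.0706, 0.0066]
eef_rot: [-0.233, 3.131, -0.0]
contact_force: [-0.7, 1.1, 7.9]
opening: 0.021
```

```bash
python3 -m pendant '[[1,[0,0,0.02],0],[1,[0,0,0.06],0],[1,[0,0,0.1],0],[1,[0,0,0.12],0],[1,[0,0,0.12],0]]'
python3 - <<'E'
from h import *
b=crop(m.read_camera("scene"),160,90,310,260,3);a=crop(m.read_camera("top"),230,130,350,260,3)
cv2.imwrite("pics/g2.png",np.hstack([b[:390],a]))
E
```

```text
t: 4.2
position: [0.561, -0.071, 0.129]
eef_rot: [-0.232, 3.127, -0.002]
contact_force: [0.9, -0.1, -1.1]
opening: 0.0207
```

View pics/g2.png

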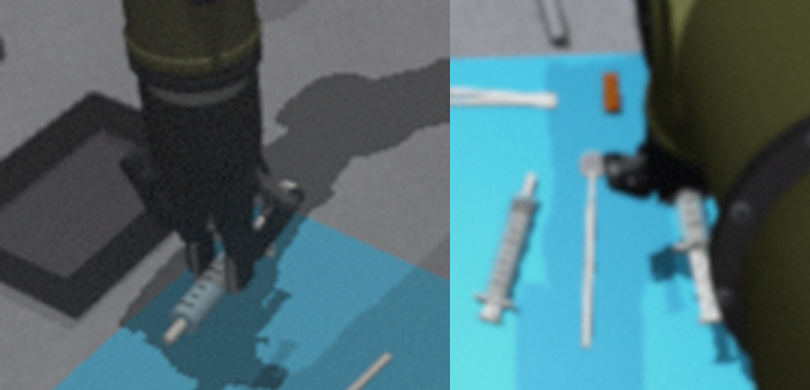

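Syringe 1 is held level, and its plunger is still out. Now to the tray.

```bash
python3 -m pendant '[[1,[-0.005,0.04,0],0],[1,[-0.037,0.428,-0.02],0.5],[1,[-0.037,0.428,-0.02],0.5],[1,[-0.037,0.428,-0.02],0.5],[1,[-0.037,0.428,-0.02],0.5],[1,[-0.037,0.428,-0.02],0.5],[1,[-0.037,0.428,-0.02],0.5],[1,[-0.037,0.428,-0.02],0.5],[1,[-0.037,0.428,-0.02],0.5],[1,[-0.037,0.428,-0.02],0.5],[1,[-0.037,0.428,-0.02],0.5],[1,[-0.037,0.428,-0.02],0.5]]'
python3 - <<'E'
from h import *
b=crop(m.read_camera("scene"),300,180,500,380,3);a=crop(m.read_camera("top"),90,150,210,300,4)
print(a.shape,b.shape)
cv2.imwrite("pics/g3.png",np.hstack([b,a[:600]])[:, :]) if 0 else cv2.imwrite("pics/g3.png",cv2.resize(np.hstack([b,a]),(800,444)))
E
```

```text
t: 5.5
position: [0.5221, 0.3553, 0.1041]
eef_rot: [0.245, -3.13, 0.004]
contact_force: [0.6, -1.0, -0.8]
opening: 0.0212
(600, 480, 3) (600, 600, 3)
```

View pics/g3.png

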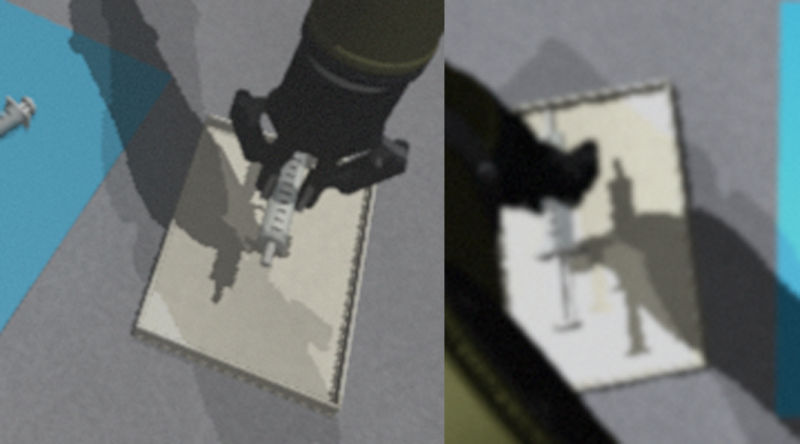

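The syringe is level above the tray and well inside its walls. I'll lower it.

```bash
python3 -m pendant '[[1,[0,0,-0.04],0],[1,[0,0,-0.07],0],[1,[0,0,-0.085],0],[1,[0,0,-0.09],0],[1,[0,0,-0.09],0],[1,[0,0,-0.09],0]]'
```

```text
t: 6.2
position: [0.5229, 0.3577, 0.0167]
eef_rot: [-0.246, 3.13, 0.002]
contact_force: [-0.5, 0.5, 0.4]
opening: 0.0211
```

```bash
python3 -m pendant '[[1,[0,0,-0.003],0],[1,[0,0,-0.006],0],[1,[0,0,-0.007],0],[1,[0,0,-0.008],0],[1,[0,0,-0.008],0]]'
```

```text
t: 6.7
position: [0.5221, 0.3573, 0.0077]
eef_rot: [-0.247, 3.132, -0.0]
contact_force: [-0.9, 0.5, 3.0]
opening: 0.0211
```

```bash
python3 -m pendant '[[0,[0,0,0],0],[-0.2,[0,0,0],0],[-0.2,[0,0,0],0],[-0.2,[0,0,0.01],0],[-0.2,[0,0,0.04],0],[-0.2,[0,0,0.09],0],[-0.2,[0,0,0.12],0],[-0.2,[0.024,-0.287,0.1],-26],[-0.2,[0.024,-0.287,0.1],-26],[-0.2,[0.024,-0.287,0.1],-26],[-0.2,[0.024,-0.287,0.1],-26],[-0.2,[0.024,-0.287,0.1],-26]]'
python3 -m pendant '[[-0.2,[0,0,0],0],[-0.2,[0,0,0],0]]'
```

```text
t: 7.9
position: [0.5429, 0.1071, 0.1109]
eef_rot: [0.464, 3.106, 0.001]
contact_force: [0.9, 0.6, 0.0]
opening: 0.0511
t: 8.1
position: [0.5432, 0.1071, 0.1108]
eef_rot: [0.469, 3.106, 0.0]
contact_force: [0.3, 0.9, -0.1]
opening: 0.0512
```

```bash
python3 -m pendant '[[-0.2,[0.002,-0.035,0],0.5],[-0.2,[0.002,-0.035,0],0.5],[-0.2,[0.002,-0.035,0],0.5]]'
python3 - <<'E'
from h import *
b=crop(m.read_camera("scene"),220,160,480,370,3)
a=crop(m.read_camera("top"),95,150,290,300,3)
cv2.imwrite("pics/g4.png",cv2.resize(np.vstack([b,np.pad(a,((0,0),(0,195),(0,0)))]),None,fx=.55,fy=.55,interpolation=cv2.INTER_AREA))
E
```

```text
t: 8.4
position: [0.545, 0.0749, 0.1105]
eef_rot: [0.45, 3.109, 0.001]
contact_force: [-0.0, 0.7, -0.5]
opening: 0.051
```

View pics/g4.png

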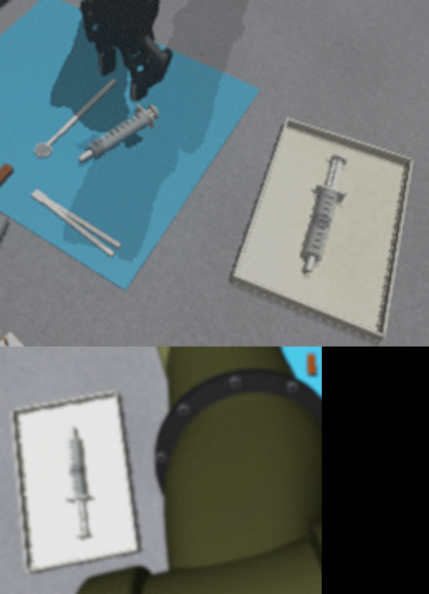

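The pulled-out syringe lies flat in the middle of the tray. Next is the second grasp.

```bash
python3 -m pendant '[[-0.2,[0,-0.002,-0.05],0],[-0.2,[0,-0.002,-0.08],0],[-0.2,[0,-0.002,-0.095],0],[-0.2,[0,-0.002,-0.104],0],[-0.2,[0,-0.002,-0.104],0],[0.3,[0,-0.002,-0.104],0],[1,[0,-0.002,-0.104],0],[1,[0,-0.002,-0.104],0],[1,[0,-0.002,-0.104],0],[1,[0,-0.002,-0.104],0]]' 25
python3 -m pendant '[[1,[0,0,0.02],0],[1,[0,0,0.06],0],[1,[0,0,0.1],0],[1,[0,0,0.13],0],[1,[0,0,0.13],0]]'
```

```text
t: 9.5
position: [0.5457, 0.0722, 0.0072]
eef_rot: [0.45, 3.107, 0.002]
contact_force: [-0.4, 0.6, 7.2]
opening: 0.0209
t: 10.0
position: [0.5473, 0.072, 0.1407]
eef_rot: [0.45, 3.101, 0.004]
contact_force: [0.6, 0.0, -0.6]
opening: 0.0213
```

```bash
python3 -m pendant '[[1,[-0.005,-0.03,0],2],[1,[-0.087,-0.391,0],18.5],[1,[-0.087,-0.391,0],18.5],[1,[-0.087,-0.391,0],18.5],[1,[-0.087,-0.391,0],18.5],[1,[-0.087,-0.391,0],18.5],[1,[-0.087,-0.391,0],18.5],[1,[-0.087,-0.391,0],18.5],[1,[-0.087,-0.391,0],18.5],[1,[-0.087,-0.391,0],18.5],[1,[-0.087,-0.391,0],18.5],[1,[-0.087,-0.391,0],18.5]]'
python3 - <<'E'
from h import *
b=crop(m.read_camera("scene"),100,60,260,210,3);a=crop(m.read_camera("top"),340,150,480,300,3)
cv2.imwrite("pics/g5.png",cv2.resize(np.hstack([b,a]),(800,400)))
E
```

```text
t: 11.2
position: [0.4582, -0.3175, 0.1358]
eef_rot: [0.058, -3.141, -0.002]
contact_force: [-0.1, 0.3, -0.9]
opening: 0.0208
```

View pics/g5.png

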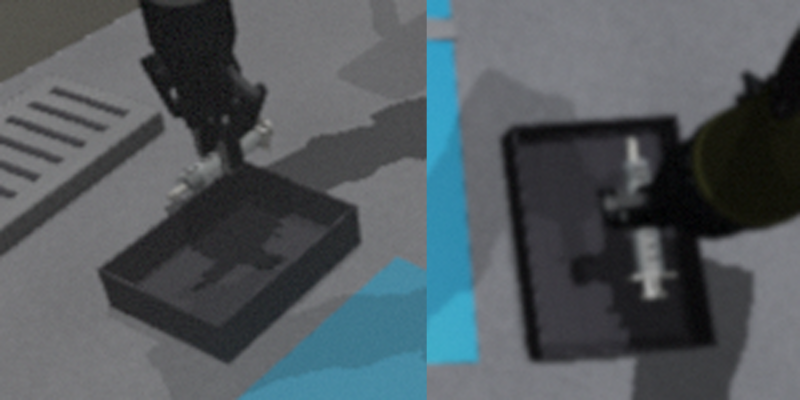

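It is held level over the tub with the plunger in. I'll lower it in stages.

```bash
python3 -m pendant '[[1,[0.001,-0.001,-0.04],0],[1,[0.001,-0.001,-0.07],0],[1,[0.001,-0.001,-0.095],0],[1,[0.001,-0.001,-0.11],0],[1,[0.001,-0.001,-0.12],0],[1,[0.001,-0.001,-0.12],0],[1,[0.001,-0.001,-0.12],0]]'
```

```text
t: 12.0
position: [0.4594, -0.32, 0.0166]
eef_rot: [-0.056, 3.141, -0.0]
contact_force: [0.1, -0.8, 0.2]
opening: 0.0206
```

```bash
python3 -m pendant '[[1,[0,0,-0.003],0],[1,[0,0,-0.006],0],[1,[0,0,-0.007],0],[1,[0,0,-0.008],0],[1,[0,0,-0.008],0]]'
```

```text
t: 12.5
position: [0.4589, -0.3204, 0.0083]
eef_rot: [-0.055, 3.141, -0.0]
contact_force: [-1.4, -0.7, 0.8]
opening: 0.0211
```

```bash
python3 -m pendant '[[1,[0,0,-0.001],0],[0,[0,0,-0.001],0],[-0.2,[0,0,-0.001],0],[-0.2,[0,0,-0.001],0],[-0.2,[0,0,0.01],0],[-0.2,[0,0,0.05],0],[-0.2,[0,0,0.1],0],[-0.2,[0,0,0.14],0],[-0.2,[0,0,0.18],0],[-0.2,[0,0.2,0.2],0],[-0.2,[0,0.2,0.2],0],[-0.2,[0,0.2,0.2],0]]'
python3 -m pendant '[[-0.2,[0,0.12,0],0],[-0.2,[0,0.12,0],0],[-0.2,[0,0.12,0],0],[-0.2,[0,0.12,0],0]]'
python3 - <<'E'
from h import *
s=m.read_camera("scene");t=m.read_camera("top")
b=crop(s,100,90,260,210,4)[:, :480];a=crop(t,350,170,460,300,4);c=crop(t,95,170,190,295,4)
h=480
cv2.imwrite("pics/g6.png",cv2.resize(np.hstack([b,a[:480],c[:480]]),(800,290)))
print(m.sense()['position'])
cv2.imwrite("pics/full.png",np.hstack([s,t])[...,::-1])
E
```

```text
t: 13.7
position: [0.4586, -0.1695, 0.2042]
eef_rot: [-0.053, 3.14, -0.001]
contact_force: [0.9, 0.6, -0.2]
opening: 0.0513
t: 14.1
position: [0.4588, -0.0471, 0.204]
eef_rot: [-0.065, 3.14, 0.001]
contact_force: [0.7, -0.5, 0.7]
opening: 0.051
[ 0.4588624  -0.05120542  0.20354239]
```

View pics/g6.png

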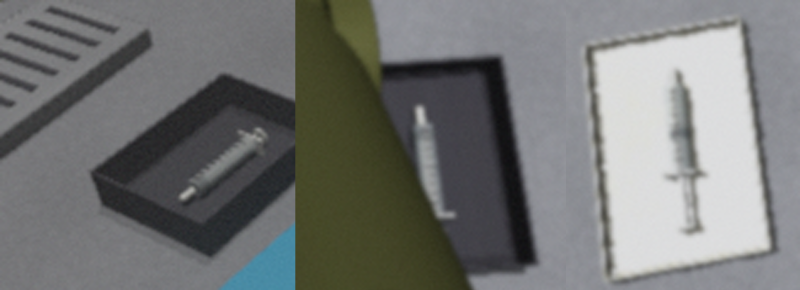

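```bash
python3 -c "
from station import manip as m
m.job_done()"
```

```text
the job is handed in; nothing more can be done
```

I moved both syringes off the mat and handed the job in at about 14 s. The pulled-out one is in the white tray and the pushed-in one is in the dark tub. I did the tray one first, and set each down within about a millimetre of its container floor before opening the fingers.

- **Position:** the last pictures show each syringe lying flat and inside its container's walls, with the gripper clear at about 0.2 m up.
- **Tray plunger:** still out. The disc-to-tip over flange-to-tip ratio is about 1.52, against 1.50 at the start, which is the same within reading error.
- **Tub plunger:** still looks pushed in by eye in the scene view; I did not measure it. In the last top view the arm hid part of the tub.
- **Force:** the highest reading I saw was about 8 N, while closing on the syringes. At the tub set-down it was only 0.8 N, so I went 1 mm lower before releasing.
- **Not checked:** I did not look again at the other items on the mat at the end.

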